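# Stack the lunch-pot set on its round base

## Task

Put the stacking lunch pots away as one upright tower in the middle of the small round base: the deep pot without dividers at the bottom, on it the pot divided in halves, on that the shallow pot divided in quarters, and the knobbed lid on top, each seated home on the one below. Set the pieces down, do not let them fall, and leave the tumbler, the honey jar, the lemons and the base where they stand.

Things in the scene. Friction and masses are not known exactly. Their poses are not given: they have to be found in the camera images.
- deep_pot: Deepest pot, 72 mm high in all, open, no divider inside. Round steel, 62 mm outside, mouth 57 mm, wall 2.5 mm. Under it a tapered foot 6 mm high (45 to 49 mm wide) drops into the mouth of the piece below until the shoulder rests on that rim. Origin: centre of the foot's underside, z up. A piece seated on it has its underside 66 mm above this origin; 0.16 kg.
- halved_pot: Middle pot, 56 mm high in all, open, one divider across it, 10 mm below the rim. Round steel, 62 mm outside, mouth 57 mm, wall 2.5 mm. Under it a tapered foot 6 mm high (45 to 49 mm wide) drops into the mouth of the piece below until the shoulder rests on that rim. Origin: centre of the foot's underside, z up. Piece seated on it: underside 50 mm above this origin; 0.14 kg.
- quartered_pot: Shallowest pot, 42 mm high in all, open, two crossed dividers 10 mm below the rim. Round steel, 62 mm outside, mouth 57 mm, wall 2.5 mm. Under it a tapered foot 6 mm high (45 to 49 mm wide) drops into the mouth of the piece below until the shoulder rests on that rim. Origin: centre of the foot's underside, z up. Lid seated on it: underside 36 mm above this origin; 0.12 kg.
- pot_lid: Flat round steel lid, 62 mm diameter, with a black upright knob in its middle. Under it the same tapered foot, 6 mm high; the lid plate lies 6 to 11 mm above the origin, the knob stands from 11 to 36 mm and is 22 mm in diameter between 17 and 33 mm. Origin at the centre of the foot's underside, z up. About 0.10 kg.
- round_base: Low round dark wooden base with a flat cork top, 84 mm diameter, 12 mm high, fixed to the worktop. Origin at the centre of its underside; the deep pot belongs in the middle of its top.
- steel_tumbler: Bystander: plain steel tumbler standing upside down (closed end up), 68 mm diameter, 74 mm high. Origin at the centre of its underside. Not part of the set; leave it.
- honey_jar: Bystander: amber jar with a cork lid, 55 mm diameter, 81 mm high. Origin at the centre of its underside. Leave it.
- lemon: Bystander: the nearer of two lemons, about 72 x 57 x 58 mm, lying on the worktop. Origin at the centre of its underside. Leave it.
There are look-alikes about, which are no part of the job. What is shaped like the pot_lid but pink or turquoise is not meant.

How it is judged:
By the outcome, as a careful person would: the job done as asked, in the order asked, and still so for the second after the job is handed in, with the robot touching nothing.
It also fails if it takes over 104 s, if anything falls off the work surface, if the arm or the gripper's body presses on something with over 40 N, if the wrist force passes 120 N, or if a joint passes its speed limit or range.

## Robot

A 6-joint arm with a two-finger parallel gripper is mounted at the origin on a cart in front of the work surface, level with it; the furniture and walls round the work are solid. World frame = base frame: x ahead of the robot, y to its left, z up, the work surface at z = 0. Lengths are in m, angles in rad, forces in N, time in s.
With the tool pointing down it reaches from about 0.375 to 0.9 m from the base axis. Payload 3.1 kg.
Tool frame: the origin (TCP) lies at the very end of the fingers, on their centre line; the grasp point (between the pads) lies 19 mm behind it; z points along the fingers, y is the line along which they close (so a half turn about z gives the same grasp; the last joint's range is limited). The gripper opens to 87 mm and grips with 3 to 60 N. Pads are 19 mm wide; open, the fingers measure 117 mm over their backs; the gripper's body (75 mm by 190 mm) begins 51 mm behind the grasp point.
Start: joints at [0.963, 0.527, 1.433, -0, 1.181, -0.178], TCP at [0.26, 0.568, 0.223] pointing down, gripper open.
Joint ranges: [-3.08, 3.08], [-0.75, 2.2], [0.22, 2.44], [-1.43, 4.57], [0, 2.65], [-2.85, 2.85]. Speed limits (rad/s): [2.79, 2.79, 3.14, 3.14, 3.14, 3.14].

## Interface

Orientations are given as a rotation vector (axis times angle).
In Python, from cell import r gives the robot as it stands. The module is installed in compiled form; this text tells all that it offers. Calls block until the motion is done:
- r.move_pose(position, orientation): joint-space move of the TCP to a pose.
- r.movel(position, rate=0.15, frame=None, stop_force=None): straight line of the TCP; frame=None keeps the orientation; rate is the mean speed in m/s. With stop_force (N) it stops when the force on the tool has changed by that much, and returns True; else False.
- r.move_joints(angles): joint-space move.
- r.ungrasp() and r.grab(): open the fingers fully, or close them until they stop; the grip force is fixed at half the most.
- r.wait(seconds).
- r.solve_ik(position, orientation): joint angles nearest the present ones, or None.
- r.get_state(): the state.
- r.read_camera(name): name is "side" or "top" or "wrist"; returns (picture, depth): 420x560x3 uint8, red, green, blue; 420x560 float32, m along the optical axis (not along the pixel's ray), 0 where there is no reading.
- r.camera_model(name): a dict with "fx", "fy", "cx", "cy" (pixels), "R" (3x3) and "t" (3): a world point X has camera coordinates R X + t; the wrist camera has in their place "tool_from_camera" (4x4, takes a point from camera to tool coordinates, whose origin is the TCP and whose axes are the flange's). Camera axes: x right, y down, z forward; pixel columns grow to the right and rows downward; lengths in m; the calibration is good to about 2 mm. A picture is of the moment at which its call begins: read the wrist's pose just before it. camera_model takes no time and is no camera call.
A pose or a line that the arm cannot do raises r.Unreachable and nothing moves.
- r.finish_job(): hands the job in; it is judged then, once.
The state is a dict: "time": time; "joint_positions": joint angles; "qd": joint speeds; "joint_torque": joint torques, N m; "tcp_pos": TCP position; "orientation": TCP orientation; "wrist_force": force on the tool from outside, world axes, zero at the start; "moment": the same for the moment, N m; "finger_gap": finger opening in m; "grip_force": force on a finger pad.
Only numpy, scipy, OpenCV 4.12 (cv2) and the standard library are available. Lean on these libraries where they do the work, as an engineer would, in place of code of your own. Each camera call takes 0.05 s, during which the arm holds its last target. There are 200 camera calls.

## Working session

There is one attempt and no reset: what is moved stays moved. The work goes in short steps, each a Python script; the robot and the scene stay as the last script left them, time stands still between calls to the robot, and variables do not carry over. Pictures are saved under pics/ and viewed, at most 14 in all, crops included, and the job is handed in when it is done.

```bash
mkdir -p pics; python3 - <<'E'
from cell import r
import cv2,numpy as np
for n in("top","side"):
    p,d=r.read_camera(n); cv2.imwrite(f"pics/{n}0.png",p[:,:,::-1]); np.savez(f"{n}0.npz",p=p,d=d)
    m=r.camera_model(n); print(n,m["fx"],m["cx"],m["cy"],np.round(m["R"],3).tolist(),np.round(-np.array(m["R"]).T@m["t"],3))
print(r.camera_model("wrist")); print(r.get_state())
E
```

```text
top 475.3274870483731 275.84434095355033 208.57225736169102 [[0.022, -1.0, 0.001], [-0.988, -0.022, -0.15], [0.15, 0.002, -0.989]] [ 0.444 -0.005  1.018]
side 434.3303490410733 278.2969568050388 208.35973101399978 [[-0.999, -0.044, 0.005], [-0.03, 0.584, -0.811], [0.033, -0.81, -0.585]] [0.539 0.908 0.67 ]
{'fx': 307.2881436039084, 'fy': 307.2881436039084, 'cx': 280.3621837014699, 'cy': 211.409226140849, 'tool_from_camera': array([[-1.48028877e-03, -9.56780596e-01, -2.90806981e-01,
         8.06380229e-02],
       [ 9.99998863e-01, -1.49953052e-03, -1.56685985e-04,
        -2.46127674e-04],
       [-2.86159834e-04, -2.90806883e-01,  9.56781728e-01,
        -1.61658358e-01],
       [ 0.00000000e+00,  0.00000000e+00,  0.00000000e+00,
         1.00000000e+00]])}
{'time': 0.1, 'joint_positions': array([ 9.62518556e-01,  5.28400228e-01,  1.43376134e+00,  2.43160394e-06,
        1.18139246e+00, -1.78468371e-01]), 'qd': array([ 0.00097344, -0.00187415, -0.00404103,  0.00061572,  0.00252502,
       -0.00083605]), 'joint_torque': array([-3.69093068e-04, -4.40988564e+01, -1.77149642e+01,  6.34453073e-02,
        5.34398295e-02, -5.87986347e-05]), 'tcp_pos': array([0.26001232, 0.56763085, 0.22165696]), 'orientation': array([-6.69798586e-01, -3.06858761e+00,  2.84356840e-03]), 'wrist_force': array([-0.78059643, -0.23611594, -0.57969027]), 'moment': array([-0.0053553 , -0.01769891, -0.01584185]), 'grip_force': 0.0, 'finger_gap': 0.08713205157048061}
```

View pics/top0.png

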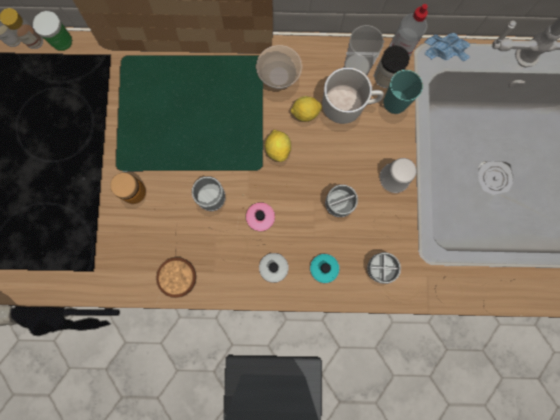

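View pics/side0.png

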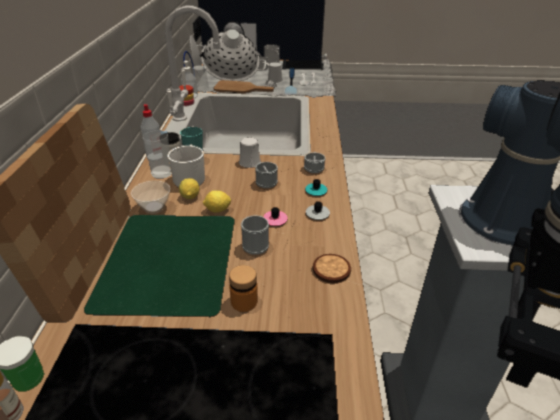

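The top view shows the deep pot at (208,193), halved at (341,200), quartered at (384,268), steel lid at (274,268), base at (176,277) and tumbler at (400,174). In the side view these are at (256,235), (266,175), (315,162), (318,210) and (332,267), with the tumbler at (249,152).

```bash
cat > h.py <<'E'
from cell import r
import cv2,numpy as np
from scipy.optimize import least_squares
from scipy.spatial.transform import Rotation as Ro
def cam(n,st=None):
    """fx,fy,cx,cy, R_wc, origin in world"""
    m=r.camera_model(n)
    if n=="wrist":
        T=np.eye(4);T[:3,:3]=Ro.from_rotvec(st["orientation"]).as_matrix();T[:3,3]=st["tcp_pos"]
        T=T@m["tool_from_camera"];return m,T[:3,:3],T[:3,3]
    R=np.array(m["R"]);return m,R.T,-R.T@m["t"]
def rays(c,uv):
    m,R,o=c;uv=np.atleast_2d(uv).astype(float)
    d=np.c_[(uv[:,0]-m["cx"])/m["fx"],(uv[:,1]-m["cy"])/m["fy"],np.ones(len(uv))]
    return o,d@R.T
def plane(c,uv,z):
    o,d=rays(c,uv);return o+d*((z-o[2])/d[:,2])[:,None]
def cloud(c,depth):
    v,u=np.mgrid[:420,:560];o,d=rays(c,np.c_[u.ravel(),v.ravel()])
    P=o+d*depth.reshape(-1,1);P[depth.ravel()==0]=np.nan;return P.reshape(420,560,3)
def tri(c1,p1,c2,p2):
    o1,d1=rays(c1,p1);o2,d2=rays(c2,p2);d1=d1[0];d2=d2[0]
    s=np.linalg.lstsq(np.c_[d1,-d2],o2-o1,rcond=None)[0]
    a,b=o1+s[0]*d1,o2+s[1]*d2;return (a+b)/2,np.linalg.norm(a-b)
def circ(P,rad=None):
    f=(lambda q:np.hypot(*(P-q[:2]).T)-(rad or q[2]))
    q=least_squares(f,[*P.mean(0),rad or .03],loss="soft_l1",f_scale=.001).x;return q
E
python3 - <<'E'
from h import *
px=dict(deep=((208,193),(256,228)),half=((341,200),(266,172)),quart=((384,268),(315,159)),lid=((274,268),(318,208)),base=((176,277),(332,267)),tumb=((400,172),(249,145)),jar=((124,185),(243,277)))
C={n:cam(n) for n in("top","side")}
W={n:cloud(C[n],np.load(n+"0.npz")["d"]) for n in C}
for k,(a,b) in px.items():
    c0,e=tri(C["top"],a,C["side"],b);print(k,"tri",c0.round(3),"miss",round(e,4))
    for n in C:
        P=W[n].reshape(-1,3);P=P[np.hypot(*(P[:,:2]-c0[:2]).T)<.05];P=P[P[:,2]>.006]
        if len(P)<20: print(n,"few");continue
        zt=np.percentile(P[:,2],97);T=P[P[:,2]>zt-.006]
        print("  ",n,len(P),"ztop",zt.round(4),"circ",circ(T[:,:2]).round(4),"mid",((T.min(0)+T.max(0))/2).round(4))
E
```

```text
deep tri [0.62  0.137 0.057] miss 0.0013
   top 849 ztop 0.0727 circ [0.6203 0.1384 0.0296] mid [0.6203 0.1392 0.0714]
   side 956 ztop 0.0737 circ [0.6231 0.1418 0.0296] mid [0.623  0.1415 0.0722]
half tri [ 0.615 -0.138  0.039] miss 0.0029
   top 805 ztop 0.0573 circ [ 0.6129 -0.1379  0.0296] mid [ 0.6125 -0.1384  0.0565]
   side 522 ztop 0.0576 circ [ 0.6159 -0.1348  0.0297] mid [ 0.6162 -0.1359  0.0555]
quart tri [ 0.476 -0.227  0.035] miss 0.0022
   top 810 ztop 0.0438 circ [ 0.4759 -0.227   0.0296] mid [ 0.4768 -0.2281  0.042 ]
   side 386 ztop 0.0435 circ [ 0.4783 -0.2246  0.0301] mid [ 0.4788 -0.2276  0.0414]
lid tri [ 0.472 -0.002  0.018] miss 0.0035
   top 669 ztop 0.0369 circ [0.4719 0.0008 0.0075] mid [0.4719 0.0005 0.035 ]
   side 310 ztop 0.038 circ [0.4747 0.0059 0.0074] mid [0.4748 0.0051 0.0357]
base tri [0.448 0.204 0.007] miss 0.0012
   top 1267 ztop 0.0159 circ [0.4472 0.2048 0.029 ] mid [0.4475 0.2045 0.0142]
   side 873 ztop 0.0157 circ [0.4502 0.2102 0.0299] mid [0.4502 0.2086 0.0134]
tumb tri [ 0.674 -0.257  0.06 ] miss 0.0043
   top 883 ztop 0.0765 circ [ 0.6724 -0.2587  0.0183] mid [ 0.6728 -0.2592  0.0746]
   side 523 ztop 0.0764 circ [ 0.676  -0.2538  0.0191] mid [ 0.6766 -0.2538  0.0741]
jar tri [0.63  0.307 0.069] miss 0.0012
   top 846 ztop 0.0826 circ [0.6286 0.3072 0.0179] mid [0.6282 0.3073 0.0805]
   side 1167 ztop 0.083 circ [0.6313 0.3121 0.0186] mid [0.6319 0.3107 0.0808]
```

Heights agree with the given sizes in both views, but the horizontal positions differ by about 3 mm. I'll refine those with the wrist camera, starting with the base and the deep pot.

```bash
cat >> h.py <<'E'
DOWN=np.array([0,-np.pi,0])
def look(xy,ztop,R,tag=None,h=.11,off=(0,0),band=.005):
    """wrist view from h above a level; circle fit of the points at that level near xy"""
    r.move_pose([xy[0]+off[0],xy[1]+off[1],ztop+h],DOWN);r.wait(.2)
    st=r.get_state();p,d=r.read_camera("wrist");c=cam("wrist",st)
    if tag: cv2.imwrite(f"pics/{tag}.png",p[:,:,::-1])
    P=cloud(c,d);near=np.hypot(P[...,0]-xy[0],P[...,1]-xy[1])<R
    with np.errstate(invalid="ignore"): zz=P[near&(P[...,2]>ztop-.03)][:,2]
    zm=zz[zz>ztop-.006];zl=np.median(zm) if len(zm) else np.nan
    m=(near&(abs(P[...,2]-zl)<band)).astype(np.uint8)
    cs=cv2.findContours(m,cv2.RETR_EXTERNAL,cv2.CHAIN_APPROX_NONE)[0]
    k=max(cs,key=cv2.contourArea)[:,0]
    Q=plane(c,k,zl)[:,:2];q=circ(Q)
    print(tag,"z",zl.round(4),"outline",q.round(4),"rms",np.std(np.hypot(*(Q-q[:2]).T)).round(4),"n",m.sum(),"t",round(st["time"],1))
    return np.array([q[0],q[1],zl]),q[2]
E
python3 - <<'E'
from h import *
b,_=look((.4487,.2065),.012,.055,"base1")
b,_=look((.4487,.2065),.012,.055,"base2",off=(0.02,0.03))
look((.6215,.140),.072,.045,"deep1")
E
cd pics; python3 -c "
import cv2;cv2.imwrite('w1.png',cv2.hconcat([cv2.resize(cv2.imread(f),(400,300)) for f in('base1.png','deep1.png')]))"
```

```text
base1 z 0.2243 outline [1.5789 0.2143 1.1529] rms 0.0032 n 9250 t 1.9
base2 z 0.2152 outline [0.4386 0.1774 0.0146] rms 0.0019 n 9352 t 2.4
deep1 z 0.288 outline [1.1369 0.1366 0.5382] rms 0.0047 n 12369 t 3.4
```

View pics/w1.png

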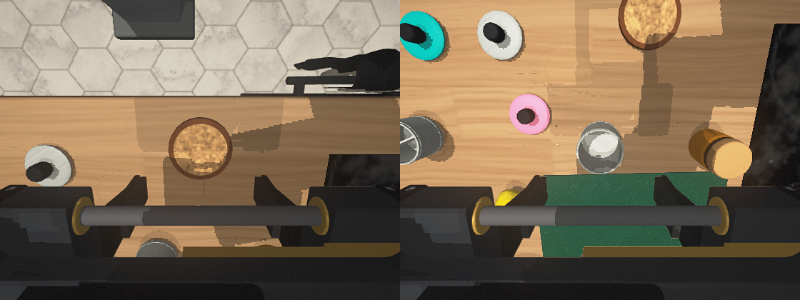

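The base at (200,148) and the deep pot at (600,147) are both in clear view. The fit was thrown off by gripper pixels above them, so I'll restrict the height band.

```bash
sed -i 's/zm=zz\[zz>ztop-.006\]/zm=zz[abs(zz-ztop)<.006]/' h.py
python3 - <<'E'
from h import *
look((.6215,.140),.072,.045,"deep2")
look((.6215,.140),.072,.045,"deep3",off=(-.02,.03))
look((.4487,.2065),.012,.055,"base3")
look((.4487,.2065),.012,.055,"base4",off=(0.02,0.03))
E
```

```text
deep2 z 0.0709 outline [0.6223 0.1407 0.0308] rms 0.0003 n 759 t 3.9
deep3 z 0.0707 outline [0.6222 0.1409 0.0309] rms 0.0003 n 753 t 4.4
base3 z 0.0117 outline [0.4491 0.2072 0.0411] rms 0.0003 n 6115 t 5.4
base4 z 0.0117 outline [0.4492 0.2075 0.041 ] rms 0.0003 n 6440 t 5.9
```

```bash
cat >> h.py <<'E'
def pick(p,z0,g,lift):
    """p: xy of piece, z0 its underside, g: TCP above its origin"""
    r.movel([p[0],p[1],z0+g],.12);r.grab();s=r.get_state()
    print("gap",s["finger_gap"].round(4),"grip",s["grip_force"])
    r.movel([p[0],p[1],z0+g+lift],.15);s=r.get_state();print("held gap",s["finger_gap"].round(4),"F",s["wrist_force"].round(1))
def place(p,z0,g,clear,press=6):
    zt=z0+g
    r.move_pose([p[0],p[1],zt+clear],DOWN)
    r.movel([p[0],p[1],zt+.012],.15);r.wait(.2)
    hit=r.movel([p[0],p[1],zt-.004],.02,stop_force=press);s=r.get_state()
    print("contact",hit,"dz",(s["tcp_pos"][2]-zt).round(4),"F",s["wrist_force"].round(1))
    return hit
def release(up):
    r.ungrasp();r.wait(.2);x=r.get_state()["tcp_pos"];r.movel([x[0],x[1],x[2]+up],.15)
E
python3 - <<'E'
from h import *
r.move_pose([.6223,.1408,.15],DOWN)
pick((.6223,.1408),0,.03,.09)
if place((.4492,.2074),.0117,.03,.05):
    release(.1)
    look((.4492,.2074),.084,.045,"pl1")
E
```

```text
Traceback (most recent call last):
  File "h.py", line 46, in pick
    print("gap",s["finger_gap"].round(4),"grip",s["grip_force"])
                ^^^^^^^^^^^^^^^^^^^^^
AttributeError: 'float' object has no attribute 'round'
```

```bash
sed -i 's/s\["finger_gap"\].round(4)/round(s["finger_gap"],4)/g' h.py
python3 - <<'E'
from h import *
pick((.6223,.1408),0,.03,.09)
if place((.4492,.2074),.0117,.03,.05):
    release(.1)
    look((.4492,.2074),.084,.045,"pl1")
    look((.613,-.1365),.056,.045,"half1"); look((.613,-.1365),.056,.045,"half2",off=(-.02,.03))
E
```

```text
gap 0.0614 grip 30.00003823064617
held gap 0.0615 F [-0.7 -0.6 -2.6]
contact True dz 0.0006 F [-0.2  0.   4. ]
pl1 z 0.0829 outline [0.4489 0.2075 0.0308] rms 0.0003 n 747 t 13.9
half1 z 0.0549 outline [ 0.6149 -0.1363  0.0308] rms 0.0003 n 755 t 15.6
half2 z 0.0548 outline [ 0.6148 -0.1361  0.0309] rms 0.0003 n 745 t 16.1
```

```bash
python3 - <<'E'
from h import *
D=(.4490,.2075)
r.move_pose([.6149,-.1362,.15],DOWN)
pick((.6149,-.1362),0,.025,.13)
if place(D,.0777,.025,.05):
    release(.1)
    look(D,.134,.045,"pl2")
    look((.477,-.226),.042,.045,"q1"); look((.477,-.226),.042,.045,"q2",off=(.02,.03))
E
```

```text
gap 0.0619 grip 29.999964453309076
held gap 0.0619 F [-0.3 -0.3 -1.4]
contact True dz 0.0005 F [-0.8 -0.1  4.9]
pl2 z 0.1329 outline [0.4488 0.2076 0.0308] rms 0.0003 n 753 t 24.1
q1 z 0.0408 outline [ 0.4775 -0.2257  0.0308] rms 0.0003 n 750 t 25.9
q2 z 0.0409 outline [ 0.4777 -0.2254  0.0307] rms 0.0003 n 772 t 26.5
```

```bash
python3 - <<'E'
from h import *
D=(.4489,.2075)
r.move_pose([.4776,-.2256,.13],DOWN)
pick((.4776,-.2256),0,.013,.17)
if place(D,.1277,.013,.05):
    release(.08)
    look(D,.170,.045,"pl3")
    look((.473,.002),.036,.02,"l1"); look((.473,.002),.011,.04,"l2",band=.003); look((.473,.002),.011,.04,"l3",off=(.02,.03),band=.003)
E
```

```text
gap 0.0626 grip 29.999989526113495
held gap 0.0623 F [-0.2  0.6 -1.2]
contact True dz 0.0005 F [0.  0.5 4.6]
pl3 z 0.1689 outline [0.4486 0.2076 0.0308] rms 0.0003 n 753 t 34.7
l1 z 0.0351 outline [0.4734 0.0026 0.0103] rms 0.0003 n 406 t 36.0
l2 z 0.0101 outline [0.4737 0.0025 0.03  ] rms 0.0003 n 2665 t 36.5
l3 z 0.0101 outline [0.4739 0.0029 0.0301] rms 0.0003 n 2867 t 37.0
```

```bash
cd pics; python3 -c "
import cv2;cv2.imwrite('w2.png',cv2.hconcat([cv2.resize(cv2.imread(f),(400,300)) for f in('pl3.png','l2.png')]))"
```

```text
(no output)
```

View pics/w2.png

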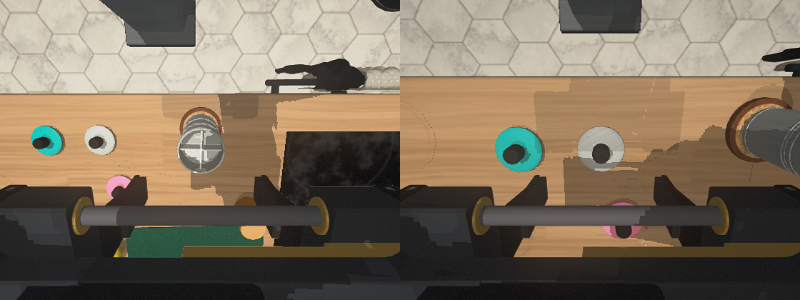

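The three pots are stacked concentrically at (201,150), and the steel lid is clear at (601,149). Next is picking the lid.

```bash
python3 - <<'E'
from h import *
D=(.4488,.2075)
r.move_pose([.4737,.0026,.12],DOWN)
pick((.4737,.0026),0,.0145,.21)
if place(D,.1637,.0145,.05):
    release(.08)
    look(D,.175,.04,"pl4",band=.003)
    r.move_pose([.5,-.05,.3],DOWN);p,d=r.read_camera("side");q,_=r.read_camera("top");cv2.imwrite("pics/end.png",cv2.resize(cv2.hconcat([p,q]),(800,300))[:,:,::-1])
    print(r.get_state()["time"])
E
```

```text
gap 0.0205 grip 29.999922197657725
held gap 0.0207 F [ 0.6 -0.2 -0.7]
contact True dz 0.0002 F [-0.7 -0.7  6. ]
pl4 z 0.1741 outline [0.4488 0.2076 0.03  ] rms 0.0003 n 2700 t 45.6
46.7917
```

View pics/end.png

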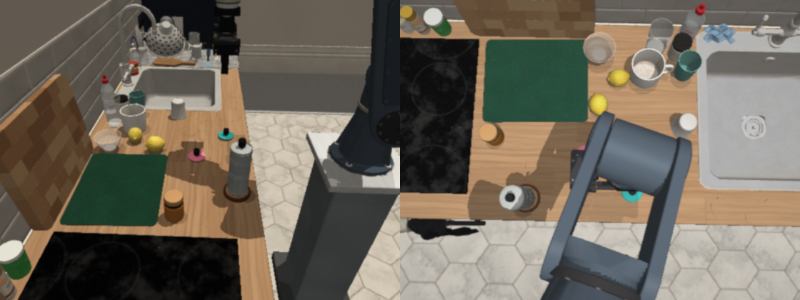

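The tower stands upright at (239,168) with its lid seated, level at z = 0.174 as expected. The bystanders have not moved.

```bash
python3 -c "
from cell import r
print(r.finish_job())"
```

```text
the job is handed in; nothing more can be done
None
```

The lunch-pot tower (deep, halved, quartered, lid) stands upright in the middle of the round base with every piece seated, and I handed the job in after about 47 s on the robot's clock; no verdict was returned.

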